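Clamp a lock cylinder with the torque-limited ratchet knob

ROBOT

A 6-joint arm with a two-finger parallel gripper is mounted at the origin on a cart in front of the work surface, level with it; the furniture and walls round the work are solid. World frame = base frame: x ahead of the robot, y to its left, z up, the work surface at z = 0. Lengths are in m, angles in rad, forces in N, time in s.
With the tool pointing down it reaches from about 0.325 to 0.9 m from the base axis. Payload 6.1 kg.
Tool frame: the origin (TCP) lies at the very end of the fingers, on their centre line; the grasp point (between the pads) lies 19 mm behind it; z points along the fingers, y is the direction in which the jaws open and shut (so a half turn about z gives the same grasp; the last joint's range is limited). The gripper opens to 87 mm and grips with 3 to 60 N. Pads are 19 mm wide; open, the fingers measure 117 mm over their backs; the gripper's body (75 mm by 190 mm) begins 51 mm behind the grasp point.
Start: joints at [1.197, 0.22, 1.526, -0, 1.395, -0.126], TCP at [0.153, 0.606, 0.223] pointing down, gripper open.
Joint ranges: [-2.98, 2.98], [-0.91, 2.08], [0.09, 2.57], [-1.24, 4.39], [0.2, 2.65], [-2.68, 2.68]. Speed limits (rad/s): [2.57, 2.57, 3.01, 3.14, 3.14, 3.14].

INTERFACE

Orientations are given as a unit quaternion [w, x, y, z].
In Python, from plant import get_state, get_image, close_job gives the robot as it stands.
- The arm moves only by the tool apply_moves, never from a script. Its argument "targets" is a list of rows, each an object of numbers: "tx", "ty", "tz": the shift along the tool's x, y, z in m; "twist": the turn about the tool's z in rad; "grip": the closure, from 0 (fully open) to 1 (shut). In form: [{"tx": .., "ty": .., "tz": .., "twist": .., "grip": ..}, ...]. A call has 1 to 20 rows; each row is the pose to reach, as a shift and turn from the pose commanded when the call began, along the tool's axes at that moment; what a row does not reach only later rows make up. A row lasts 1/10 s, in which the tool goes at most 50 mm and 8.59 degrees, less where a joint would pass 70% of its speed; a pose out of reach is approached as far as the arm can. A call with a gripper value outside its range is refused whole. The fingers move at their own pace and stop on an object; "force" is the grip in N (left out, the last holds). Time passes only in rows, so rows that repeat a pose let the fingers close. It gives the time, the measured TCP pose, the force and the opening at its end, in the units of the state.
- get_state(): the state, without advancing time (a new reading comes with each control period).
- get_image(name): name is "side" or "top"; returns a dict with "color" (480x640x3 uint8, red, green, blue), "K" (3x3 intrinsics, pixels), "extrinsics" (4x4, takes a point from world to camera coordinates). Camera axes: x right, y down, z forward; pixel columns grow to the right and rows downward; lengths in m; the calibration is good to about 2 mm. A picture is of the moment at which its call begins. There is no depth.
- close_job(): hands the job in, once; it reports no verdict.
The state is a dict: "time": time; "q": joint angles; "joint_vel": joint speeds; "tau": joint torques, N m; "position": TCP position; "orientation": TCP orientation; "ft_force": force on the tool from outside, world axes, zero at the start; "ft_torque": the same for the moment, N m; "width": finger opening in m.
Only numpy, scipy, OpenCV 4.12 (cv2) and the standard library are available. Lean on these libraries where they do the work, as an engineer would, in place of code of your own. Each camera call takes 0.05 s, during which the arm holds its last target. There are 200 camera calls.

TASK

Lay the longer of the two lock cylinders flat on the bed of the bench clamp, lengthwise between the jaws and with its end gently up against the end stop, and let go of it. Then turn the ratchet knob clockwise until the jaw grips the cylinder and the knob slips and clicks: give it one to three clicks, no more, and let go. Leave the shorter cylinder where it lies.

Things in the scene. Friction and masses are not known exactly. Their poses are not given: they have to be found in the camera images.
- clamp: bench clamp, fixed. Origin on the bench under mid-bed; x to the end stop, y to the knob, z up. Base 92 x 160 mm, bolt heads to 15 mm. Bed: block, top 22 mm up, x -38 to 30, y -17 to 28 mm. Fixed jaw: face at y -17, x 6 to 30 mm, top 36 mm up; jaws hold one half of a cylinder, the other half lies out over the bed to -x, nothing higher beside it. Gear housing round (18, 85), top 41 mm up
- end_stop: upright steel plate across the +x end of the bed, 10 mm thick, 40 mm wide; its flat face looks to the clamp's -x at x = +30 mm, top 36 mm above the bench
- jaw: moving steel jaw, x +6 to +30 mm in the clamp, 18 mm thick, top 36 mm up; a rack drives it towards the fixed jaw by 7 mm per rad of the collar under the knob (the knob carries the collar along clockwise). It needs about 6 N to slide and stays where it is left
- jaw_face (a point): middle of the moving jaw's flat face, 30 mm above the bench, same axes as the clamp; its clamp y is 25 to 30 mm at the start and 17 mm when the 34 mm wide cylinder is gripped
- bed (a point): on the bed's top, where the middle of the long cylinder's underside comes to lie: clamp (-5, 0, 22) mm, same axes as the clamp
- knob_axis (a point): on the knob's upright axis, 64 mm above the bench, clamp (18, 85). Knob: black knurled round, 36 mm diameter, 48 to 78 mm up, nothing round it above 46 mm. Clockwise from above closes the jaw (0.05 N m, 1.1 to 1.9 rad), then torque rises as the jaw grips and at about 0.25 N m the ratchet slips with a sharp drop: a click, one per 30 degrees of knob
- collar: aluminium disc under the knob, 44 mm diameter, 41 to 46 mm above the bench; it drives the jaw and turns with the knob until the ratchet slips, then stands still
- collar_mark (a point): dark notch mark on the collar, 18 mm from the axis; x points outward from the axis, z up
- knob_mark (a point): short white line on the knob's top face, 18 mm from the axis, straight above the collar mark at the start and moved clockwise from it by about 30 degrees for every click
- long_centre (a point): centre, half-way up, of the longer lock cylinder (brass, two halves, cam between): 70 mm long, 34 wide, 17 thick, lying flat, 0.16 kg; y along its length, z up. The cam sticks out 6 mm more on +x. Each half is 31 mm long; grip one half across the width, 19 mm from the centre. Either way round fits the clamp
- long_cylinder: the same longer cylinder; origin on its underside, 3 mm to +x of the centre
- short_centre (a point): centre, half-way up, of the shorter lock cylinder (steel, same shape): body 62 mm long, 34 mm wide, 17 mm thick; y along its length; not to be used
- short_cylinder: the same shorter cylinder; origin on its underside, 3 mm to +x of the centre
- splash_plate: fixed upright sheet of metal on the left of the bench front, 430 mm wide along the front edge, 250 mm tall, leaning a little; origin at the middle of its foot. Not part of the job: the robot starts near it and must lift over or keep clear of it
Things that resemble listed ones, but are neither listed nor needed, are in the scene too. What is shaped like the long_cylinder but turquoise is not meant.

How it is judged:
By the outcome, as a careful person would: the job done as asked, in the order asked, and still so for the second after the job is handed in, with the robot touching nothing.
It also fails if it takes over 72 s, if anything falls off the work surface, if the arm or the gripper's body presses on something with over 40 N, if the wrist force passes 120 N, or if a joint passes its speed limit or range.

## Working session

There is one attempt and no reset: what is moved stays moved. The work goes in short steps, Python scripts to look and compute and a tool call to move; the robot and the scene stay as the last step left them, time stands still between calls to the robot, and variables do not carry over. Pictures are saved under pics/ and viewed, about 8 in all and at most 12, crops included, and the job is handed in when it is done.

Besides the shell and the picture viewer there is one more tool, called after ">>>" in YAML: its name, and indented under it one key for each argument. apply_moves: Moves the arm, as the interface text tells. Its arguments: {"type":"object","properties":{"targets":{"type":"array"},"force":{"type":"number"}},"required":["targets"]}

```bash
mkdir -p pics; cat > h.py <<'E'
import numpy as np, cv2
from plant import get_state,get_image,close_job
def grab(n,f):
    d=get_image(n); cv2.imwrite('pics/'+f+'.png',d['color'][:,:,::-1]); np.savez('pics/'+f,K=d['K'],E=d['extrinsics'],c=d['color']); return d
def load(f): return np.load('pics/'+f+'.npz')
def ray(d,uv,z):
    K=d['K'];E=d['E']
    R=E[:3,:3];t=E[:3,3];o=-R.T@t
    v=R.T@np.linalg.inv(K)@np.array([uv[0],uv[1],1.])
    return o+v*(z-o[2])/v[2]
def proj(d,p):
    c=d['E'][:3,:3]@np.array(p)+d['E'][:3,3]; u=d['K']@c; return u[:2]/u[2]
E
python3 - <<'E'
from h import *
for n in('top','side'):
    d=grab(n,n+'0'); E=d['extrinsics']; print(n,d['K'][0],-E[:3,:3].T@E[:3,3]); print(E.round(3))
print(get_state())
E
```

```text
top [497.6605283    0.         315.48526857] [ 0.35621297 -0.01209666  1.24780423]
[[-0.011 -1.     0.018 -0.031]
 [-0.991  0.009 -0.132  0.518]
 [ 0.131 -0.02  -0.991  1.19 ]
 [ 0.     0.     0.     1.   ]]
side [471.39417778   0.         316.2360495 ] [0.5720079  0.57413694 1.12171888]
[[-0.989  0.151 -0.003  0.482]
 [ 0.132  0.857 -0.497 -0.01 ]
 [-0.072 -0.492 -0.867  1.297]
 [ 0.     0.     0.     1.   ]]
{'time': 0.1, 'q': array([ 1.19688084e+00,  2.21155005e-01,  1.52750953e+00, -1.27365594e-05,
        1.39466018e+00, -1.26112603e-01]), 'joint_vel': array([ 8.15466570e-04, -3.47863055e-04, -2.47442394e-03,  1.41200949e-03,
       -1.49413347e-05, -1.00232615e-03]), 'tau': array([ 1.28123622e-03, -4.95947421e+01, -3.88517118e+01,  7.01806345e-02,
        5.15335752e-02, -1.09628206e-04]), 'position': array([0.15310868, 0.60538607, 0.22153504]), 'orientation': array([-2.08197698e-04,  1.23583512e-01,  9.92333797e-01, -8.40657341e-04]), 'ft_force': array([ 0.21621737, -0.22229774, -0.88134598]), 'ft_torque': array([-0.00105651,  0.06726062,  0.0302164 ]), 'width': 0.08697534213025945}
```

View pics/top0.png

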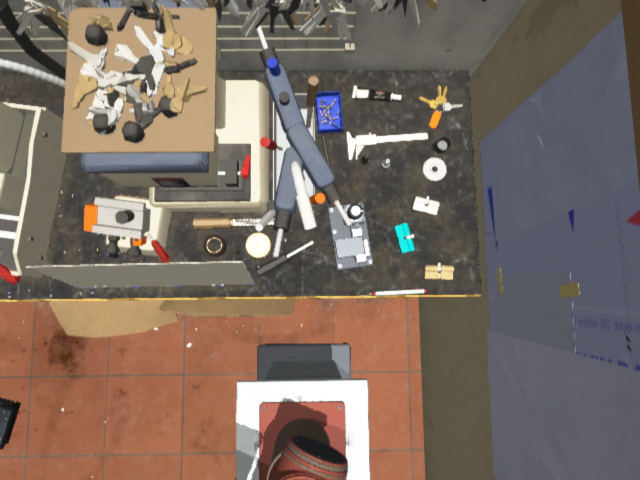

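View pics/side0.png

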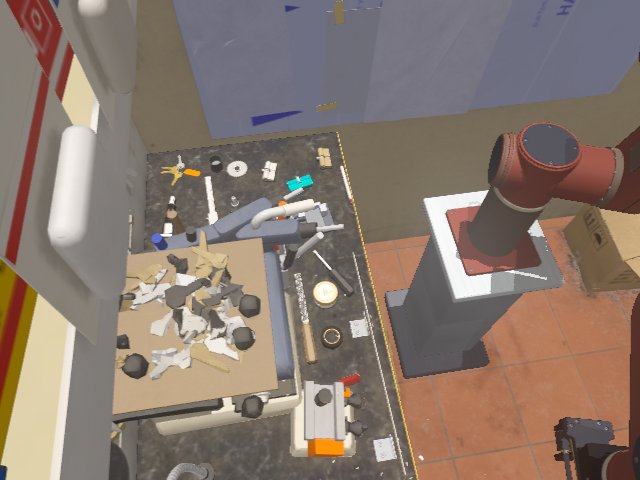

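The top view shows the clamp at about (350,240) with its knob at (355,212). There are three cylinder-shaped things:
- **Brass (438,272):** fits the long cylinder.
- **Turquoise (405,237):** the decoy.
- **Steel or pale (427,205):** fits the short cylinder.

The side view shows the same items at (323,157), (300,184) and (269,171). A grey-blue arm hangs near the knob, so I'll enlarge that area.

```bash
python3 - <<'E'
from h import *
t=load('top0');s=load('side0')
a=cv2.resize(t['c'][180:300,310:470],None,fx=5,fy=5,interpolation=cv2.INTER_CUBIC)[:,:,::-1]
b=cv2.resize(s['c'][130:250,230:390],None,fx=5,fy=5,interpolation=cv2.INTER_CUBIC)[:,:,::-1]
cv2.imwrite('pics/ct.png',a);cv2.imwrite('pics/cs.png',b)
for n,uv,z in[('brass',(438,272),.0085),('turq',(405,237),.0085),('short',(427,205),.0085),('knob',(355,212),.078)]:
    p=ray(t,uv,z);print(n,p,proj(s,p))
print(ray(t,(350,297),0),ray(t,(250,280),0),ray(t,(480,297),0))
E
```

```text
brass [ 0.40962762 -0.34108803  0.0085    ] [324.77697532 158.16990908]
turq [ 0.4982519 -0.2615242  0.0085   ] [299.26705386 182.6764943 ]
short [ 0.57952382 -0.32042939  0.0085    ] [269.62198596 170.3027355 ]
knob [ 0.55138268 -0.1299192   0.078     ] [285.14716458 208.70067977]
[ 0.35023826 -0.12070279  0.        ] [0.39494274 0.12777147 0.        ] [ 0.34661761 -0.44609392  0.        ]
```

View pics/ct.png

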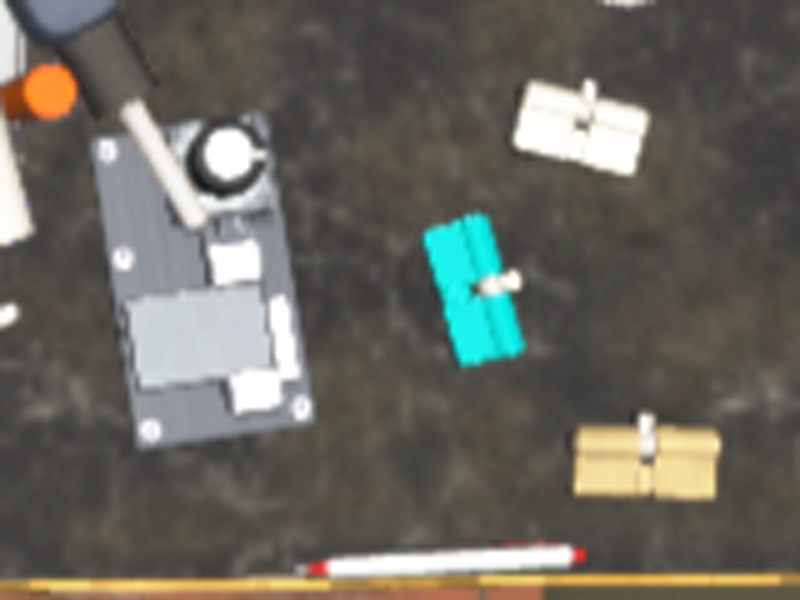

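View pics/cs.png

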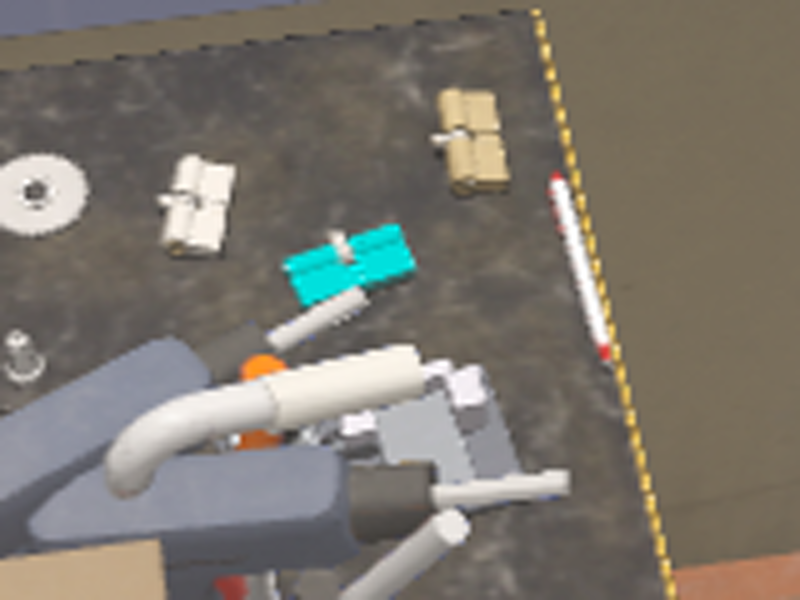

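The crops confirm the brass piece, at top crop (647,463) or pixel (439,272), as the longer one, with its cam towards the back. The clamp's end stop is on the right, the fixed jaw at the front and the knob at the back. The tip of a tool arm hangs over the clamp, so I'll triangulate its height and measure the parts.

```bash
cat >> h.py <<'E'
def tri(t,a,s,b):
    P=[d['K']@d['E'][:3] for d in(t,s)]
    X=cv2.triangulatePoints(P[0],P[1],np.array(a,float).reshape(2,1),np.array(b,float).reshape(2,1))[:,0]
    return X[:3]/X[3]
E
python3 - <<'E'
from h import *
t=load('top0');s=load('side0')
for n,a,b in[('tip1',(349,223),(302.5,189.5)),('tip2',(277,252),(343,226.5)),('tube',(309,226),(313.5,203)),('collar1',(332.5,199),(279.5,200)),('orange?',(320,198),(282.5,205)),('knob',(355.6,211),(285,208))]:
    X=tri(t,a,s,b);print(n,X.round(3),(proj(t,X)-a).round(1),(proj(s,X)-b).round(1))
# clamp from bolts / base corners (crop px/5 + offset)
c=lambda u,v:(310+u/5,180+v/5)
for n,uv,z in[('bFL',(138,447),.0),('bFR',(313,420),.0),('bBL',(92,138),.0),('bBR',(262,113),0.),('bedFL',(140,388),.022),('bedBL',(126,300),.022),('bedBR',(268,286),.022),('bedFR',(230,378),.022),('knob',(228,152),.078),('stopB',(284,297),.036),('stopF',(291,377),.036)]:
    print(n,ray(t,c(*uv),z)[:2].round(4))
# brass
hsv=cv2.cvtColor(t['c'],cv2.COLOR_RGB2HSV); 
m=cv2.inRange(hsv,(10,60,110),(32,255,255)); m[:,:420]=0;m[:255]=0;m[290:]=0;m[:,460:]=0
ct=max(cv2.findContours(m,0,2)[0],key=cv2.contourArea); 
r=cv2.minAreaRect(ct);print(r)
for p in cv2.boxPoints(r): print(p,ray(t,p,.012)[:2].round(4))
m=cv2.inRange(hsv,(0,0,150),(180,60,255)); m[:,:408]=0;m[:193]=0;m[218:]=0;m[:,445:]=0
r=cv2.minAreaRect(np.argwhere(m)[:,::-1].astype(np.float32));print('short',r)
for p in cv2.boxPoints(r): print(p,ray(t,p,.012)[:2].round(4))
E
```

```text
tip1 [ 0.507 -0.105  0.19 ] [-0.3  0.8] [-0.8 -0.2]
tip2 [0.439 0.047 0.246] [-0.6  1.7] [-1.9 -0.4]
tube [ 0.493 -0.018  0.253] [-0.3  0.9] [-0.9 -0.2]
collar1 [ 0.561 -0.071  0.204] [ 0.3 -1.2] [1.2 0.3]
orange? [ 0.558 -0.043  0.223] [ 0.1 -0.4] [0.4 0.1]
knob [ 0.552 -0.131  0.081] [-0.1  0.4] [-0.4 -0.1]
bFL [ 0.4191 -0.091 ]
bFR [ 0.4317 -0.1792]
bBL [ 0.5763 -0.0702]
bBR [ 0.5886 -0.1572]
bedFL [ 0.447  -0.0911]
bedBL [ 0.4908 -0.0849]
bedBR [ 0.4971 -0.1556]
bedFR [ 0.4515 -0.1357]
knob [ 0.5552 -0.1314]
stopB [ 0.49   -0.1617]
stopF [ 0.4506 -0.1642]
((439.0, 272.0), (14.0, 30.0), 90.0)
[424. 265.] [ 0.4272 -0.3059]
[454. 265.] [ 0.4265 -0.381 ]
[454. 279.] [ 0.3917 -0.3793]
[424. 279.] [ 0.3925 -0.3045]
short ((426.1177062988281, 204.02944946289062), (25.46624183654785, 16.492422103881836), 14.03624439239502)
[411.76477 208.94121] [ 0.5691 -0.2805]
[415.76477 192.94121] [ 0.6102 -0.2922]
[440.47064 199.11769] [ 0.5938 -0.3545]
[436.47064 215.11769] [ 0.5528 -0.3425]
```

>>> apply_moves:
  targets:
    - {"tz": -0.05}
    - {"tz": -0.1}
    - {"tz": -0.15}
    - {"tz": -0.16}
    - {"tx": -0.217,"ty": -0.26,"tz": -0.16,"twist": 0.15}
    - {"tx": -0.217,"ty": -0.26,"tz": -0.16,"twist": 0.3}
    - {"tx": -0.217,"ty": -0.26,"tz": -0.16,"twist": 0.45}
    - {"tx": -0.217,"ty": -0.26,"tz": -0.16,"twist": 0.6}
    - {"tx": -0.217,"ty": -0.26,"tz": -0.16,"twist": 0.75}
    - {"tx": -0.217,"ty": -0.26,"tz": -0.16,"twist": 0.9}
    - {"tx": -0.217,"ty": -0.26,"tz": -0.16,"twist": 1.05}
    - {"tx": -0.349,"ty": -0.536,"tz": -0.16,"twist": 1.2}
    - {"tx": -0.349,"ty": -0.536,"tz": -0.16,"twist": 1.32}
    - {"tx": -0.349,"ty": -0.536,"tz": -0.16,"twist": 1.32}
    - {"tx": -0.349,"ty": -0.536,"tz": -0.16,"twist": 1.32}
    - {"tx": -0.349,"ty": -0.536,"tz": -0.16,"twist": 1.32}
    - {"tx": -0.349,"ty": -0.536,"tz": -0.16,"twist": 1.32}
    - {"tx": -0.349,"ty": -0.536,"tz": -0.16,"twist": 1.32}

```text
schema error: expected keys tx, ty, tz, twist, grip
```

>>> apply_moves:
  targets:
    - {"tx": 0,"ty": 0,"tz": -0.05,"twist": 0,"grip": 0}
    - {"tx": 0,"ty": 0,"tz": -0.1,"twist": 0,"grip": 0}
    - {"tx": 0,"ty": 0,"tz": -0.15,"twist": 0,"grip": 0}
    - {"tx": 0,"ty": 0,"tz": -0.16,"twist": 0,"grip": 0}
    - {"tx": -0.217,"ty": -0.26,"tz": -0.16,"twist": 0.15,"grip": 0}
    - {"tx": -0.217,"ty": -0.26,"tz": -0.16,"twist": 0.3,"grip": 0}
    - {"tx": -0.217,"ty": -0.26,"tz": -0.16,"twist": 0.45,"grip": 0}
    - {"tx": -0.217,"ty": -0.26,"tz": -0.16,"twist": 0.6,"grip": 0}
    - {"tx": -0.217,"ty": -0.26,"tz": -0.16,"twist": 0.75,"grip": 0}
    - {"tx": -0.217,"ty": -0.26,"tz": -0.16,"twist": 0.9,"grip": 0}
    - {"tx": -0.217,"ty": -0.26,"tz": -0.16,"twist": 1.05,"grip": 0}
    - {"tx": -0.349,"ty": -0.536,"tz": -0.16,"twist": 1.2,"grip": 0}
    - {"tx": -0.349,"ty": -0.536,"tz": -0.16,"twist": 1.32,"grip": 0}
    - {"tx": -0.349,"ty": -0.536,"tz": -0.16,"twist": 1.32,"grip": 0}
    - {"tx": -0.349,"ty": -0.536,"tz": -0.16,"twist": 1.32,"grip": 0}
    - {"tx": -0.349,"ty": -0.536,"tz": -0.16,"twist": 1.32,"grip": 0}
    - {"tx": -0.349,"ty": -0.536,"tz": -0.16,"twist": 1.32,"grip": 0}
    - {"tx": -0.349,"ty": -0.536,"tz": -0.16,"twist": 1.32,"grip": 0}

```text
time: 1.9
position: [0.3602, -0.0043, 0.3814]
orientation: [-0.0, 0.709, 0.705, -0.001]
ft_force: [0.6, 0.5, -0.2]
width: 0.0867
```

>>> apply_moves:
  targets:
    - {"tx": -0.319,"ty": 0.049,"tz": 0,"twist": 0,"grip": 0}
    - {"tx": -0.319,"ty": 0.049,"tz": 0,"twist": 0,"grip": 0}
    - {"tx": -0.319,"ty": 0.049,"tz": 0.0,"twist": 0,"grip": 0}
    - {"tx": -0.319,"ty": 0.049,"tz": 0.05,"twist": 0,"grip": 0}
    - {"tx": -0.319,"ty": 0.049,"tz": 0.1,"twist": 0,"grip": 0}
    - {"tx": -0.319,"ty": 0.049,"tz": 0.15,"twist": 0,"grip": 0}
    - {"tx": -0.319,"ty": 0.049,"tz": 0.25,"twist": 0,"grip": 0}
    - {"tx": -0.319,"ty": 0.049,"tz": 0.25,"twist": 0,"grip": 0}
    - {"tx": -0.319,"ty": 0.049,"tz": 0.25,"twist": 0,"grip": 0}
    - {"tx": -0.319,"ty": 0.049,"tz": 0.25,"twist": 0,"grip": 0}
    - {"tx": -0.319,"ty": 0.049,"tz": 0.25,"twist": 0,"grip": 0}
    - {"tx": -0.319,"ty": 0.049,"tz": 0.25,"twist": 0,"grip": 0}

```text
time: 3.1
position: [0.4103, -0.3173, 0.1325]
orientation: [-0.001, 0.706, 0.708, 0.0]
ft_force: [-0.1, -0.5, 0.4]
width: 0.0869
```

```bash
python3 - <<'E'
from h import *
grab('side','side1');grab('top','top1')
s=load('side1');t=load('top1')
p=get_state()['position'];print(p,proj(s,p),proj(t,p))
a=cv2.resize(s['c'][30:270,200:420],(550,600),interpolation=cv2.INTER_CUBIC)[:,:,::-1]
b=cv2.resize(t['c'][170:310,380:480],(250,350))[:,:,::-1]
c=np.zeros((600,800,3),np.uint8);c[:,:550]=a;c[:350,550:]=b;cv2.imwrite('pics/c1.png',c)
E
```

```text
[ 0.41139816 -0.31845484  0.13468943] [326.03412754 134.91941814] [442.67928203 268.72841466]
```

View pics/c1.png

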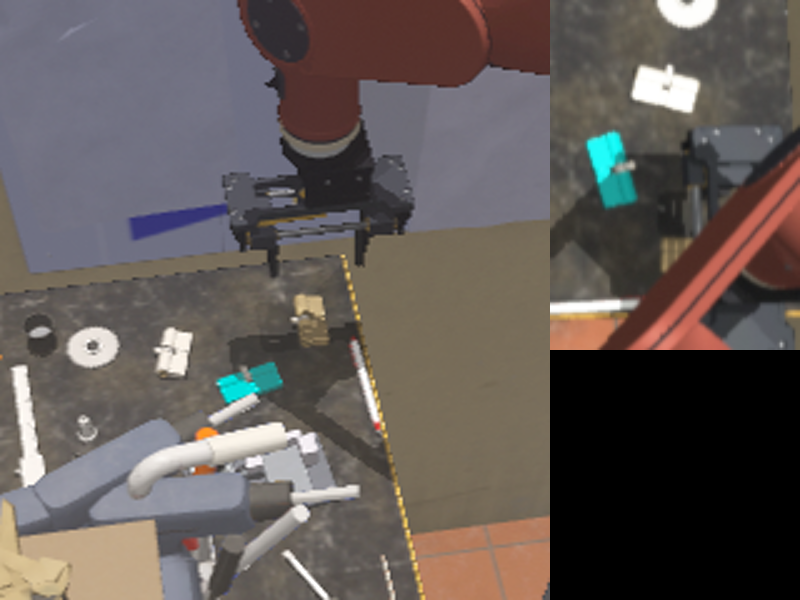

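```bash
python3 - <<'E'
from h import *
s=load('side1');T=np.array([.4114,-.3185,.1347])
for ox in(-.095,.095):
  for H in(.07,.11,.13,.15,.17):
    print(ox,H,[((proj(s,T+[ox,oy,H])-[200,30])*2.5).round(0) for oy in(.0375,-.0375)])
t=load('top0')
# precise brass outline from subpixel mask on first image
c=cv2.resize(t['c'][255:290,415:465],None,fx=8,fy=8,interpolation=cv2.INTER_CUBIC);h=cv2.cvtColor(c,cv2.COLOR_RGB2HSV)
m=cv2.inRange(h,(10,60,110),(32,255,255));m=cv2.morphologyEx(m,cv2.MORPH_OPEN,np.ones((15,15)))
ct=max(cv2.findContours(m,0,2)[0],key=cv2.contourArea)
b=cv2.boxPoints(cv2.minAreaRect(ct))
for p in b:
  q=(p+.5)/8-.5+[415,255];print(q.round(1),ray(t,q,.012)[:2].round(4))
b=np.array([ray(t,(p+.5)/8-.5+[415,255],.012) for p in b]);print(b.mean(0))
E
```

```text
-0.095 0.07 [array([411., 232.]), array([397., 181.])]
-0.095 0.11 [array([415., 204.]), array([400., 152.])]
-0.095 0.13 [array([416., 189.]), array([402., 137.])]
-0.095 0.15 [array([418., 174.]), array([403., 122.])]
-0.095 0.17 [array([420., 159.]), array([405., 106.])]
0.095 0.07 [array([231., 253.]), array([223., 201.])]
0.095 0.11 [array([230., 225.]), array([221., 172.])]
0.095 0.13 [array([229., 211.]), array([219., 158.])]
0.095 0.15 [array([228., 196.]), array([218., 142.])]
0.095 0.17 [array([227., 180.]), array([217., 127.])]
[423.9 279.1] [ 0.3923 -0.3041]
[424.4 263.8] [ 0.4303 -0.3069]
[454.1 264.8] [ 0.427  -0.3813]
[453.6 280.1] [ 0.389  -0.3782]
[ 0.4096519  -0.34263581  0.012     ]
```

```bash
python3 - <<'E'
from h import *
s=load('side1');s0=load('side0');T=np.array([.4114,-.3185,.1347])
df=np.abs(s['c'].astype(int)-s0['c']).sum(2)>60
for H in np.arange(.11,.26,.015):
    u,v=proj(s,T+[0,0,H]); r=df[int(round(v))]
    k=int(u); a=k; 
    while r[a-1] or r[a-2]: a-=1
    b=k
    while r[b+1] or r[b+2]: b+=1
    sc=471.4/(s['E'][2,:3]@(T+[0,0,H])+s['E'][2,3])
    print('H',round(H,3),'row',round(v,1),'ctr',round(u,1),'L/R mm',((u-a)/sc*1e3).round(),((b+1-u)/sc*1e3).round(), r[k])
a=cv2.resize(s['c'][30:140,270:400],None,fx=4.5,fy=4.5,interpolation=cv2.INTER_CUBIC)[:,:,::-1]
b=cv2.resize(load('top0')['c'][180:240,310:370],None,fx=8,fy=8,interpolation=cv2.INTER_CUBIC)[:,:,::-1]
# tip detail side
d=cv2.resize(s0['c'][170:230,260:320],None,fx=8,fy=8,interpolation=cv2.INTER_CUBIC)[:,:,::-1]
c=np.zeros((560,800,3),np.uint8);c[:495,:585]=a;c[:215,585:800]=cv2.resize(b,(215,215));c[220:435,585:800]=cv2.resize(d,(215,215));cv2.imwrite('pics/c2.png',c)
E
```

```text
H 0.11 row 105.2 ctr 326.7 L/R mm 27.0 99.0 True
H 0.125 row 100.8 ctr 326.8 L/R mm 96.0 90.0 True
H 0.14 row 96.3 ctr 326.9 L/R mm 22.0 88.0 True
H 0.155 row 91.7 ctr 327.0 L/R mm 2.0 0.0 False
H 0.17 row 87.0 ctr 327.1 L/R mm 12.0 15.0 True
H 0.185 row 82.2 ctr 327.2 L/R mm 32.0 48.0 True
H 0.2 row 77.2 ctr 327.3 L/R mm 39.0 43.0 True
H 0.215 row 72.2 ctr 327.4 L/R mm 39.0 42.0 True
H 0.23 row 67.0 ctr 327.5 L/R mm 39.0 39.0 True
H 0.245 row 61.7 ctr 327.6 L/R mm 46.0 38.0 TrueTraceback (most recent call last):
  File "<stdin>", line 9, in <module>
IndexError: index 640 is out of bounds for axis 0 with size 640
```

>>> apply_moves:
  targets:
    - {"tx": 0.004,"ty": 0,"tz": 0.05,"twist": 0.04,"grip": 0}
    - {"tx": 0.004,"ty": 0,"tz": 0.09,"twist": 0.04,"grip": 0}
    - {"tx": 0.004,"ty": 0,"tz": 0.115,"twist": 0.04,"grip": 0}
    - {"tx": 0.004,"ty": 0,"tz": 0.125,"twist": 0.04,"grip": 0}
    - {"tx": 0.004,"ty": 0,"tz": 0.129,"twist": 0.04,"grip": 0}
    - {"tx": 0.004,"ty": 0,"tz": 0.129,"twist": 0.04,"grip": 0}
    - {"tx": 0.004,"ty": 0,"tz": 0.129,"twist": 0.04,"grip": 0}

```text
time: 3.9
position: [0.4129, -0.3153, 0.0083]
orientation: [0.002, 0.72, 0.694, 0.001]
ft_force: [-0.8, 6.6, 15.9]
width: 0.0872
```

>>> apply_moves:
  targets:
    - {"tx": 0,"ty": 0,"tz": 0,"twist": 0,"grip": 1}
    - {"tx": 0,"ty": 0,"tz": 0,"twist": 0,"grip": 1}
    - {"tx": 0,"ty": 0,"tz": 0,"twist": 0,"grip": 1}
    - {"tx": 0,"ty": 0,"tz": 0,"twist": 0,"grip": 1}
    - {"tx": 0,"ty": 0,"tz": 0,"twist": 0,"grip": 1}
    - {"tx": 0,"ty": 0,"tz": 0,"twist": 0,"grip": 1}
    - {"tx": 0,"ty": 0,"tz": 0,"twist": 0,"grip": 1}
    - {"tx": 0,"ty": 0,"tz": 0,"twist": 0,"grip": 1}
    - {"tx": 0,"ty": 0,"tz": 0,"twist": 0,"grip": 1}
    - {"tx": 0,"ty": 0,"tz": 0,"twist": 0,"grip": 1}
  force: 45

```text
time: 4.9
position: [0.4103, -0.3141, 0.0039]
orientation: [-0.0, 0.72, 0.694, 0.0]
ft_force: [-0.0, 1.4, 5.8]
width: 0.0323
```

>>> apply_moves:
  targets:
    - {"tx": 0,"ty": 0,"tz": -0.02,"twist": 0,"grip": 1}
    - {"tx": 0,"ty": 0,"tz": -0.056,"twist": 0,"grip": 1}
    - {"tx": 0.03,"ty": -0.005,"tz": -0.056,"twist": -0.02,"grip": 1}
    - {"tx": 0.07,"ty": -0.011,"tz": -0.056,"twist": -0.06,"grip": 1}
    - {"tx": 0.11,"ty": -0.017,"tz": -0.056,"twist": -0.1,"grip": 1}
    - {"tx": 0.15,"ty": -0.023,"tz": -0.056,"twist": -0.14,"grip": 1}
    - {"tx": 0.19,"ty": -0.03,"tz": -0.056,"twist": -0.175,"grip": 1}
    - {"tx": 0.227,"ty": -0.035,"tz": -0.056,"twist": -0.175,"grip": 1}
    - {"tx": 0.227,"ty": -0.035,"tz": -0.056,"twist": -0.175,"grip": 1}
    - {"tx": 0.227,"ty": -0.035,"tz": -0.056,"twist": -0.175,"grip": 1}
    - {"tx": 0.227,"ty": -0.035,"tz": -0.056,"twist": -0.175,"grip": 1}
  force: 45

```text
time: 6.0
position: [0.3837, -0.0868, 0.0595]
orientation: [0.0, 0.657, 0.754, -0.0]
ft_force: [-1.0, -0.4, -1.4]
width: 0.0323
```

```bash
python3 - <<'E'
from h import *
grab('side','side2');grab('top','top2')
s=load('side2');t=load('top2');st=get_state()
print(st['position'],st['orientation'],st['ft_force'],st['width'])
a=cv2.resize(s['c'][60:240,240:380],(467,600),interpolation=cv2.INTER_CUBIC)[:,:,::-1]
b=cv2.resize(t['c'][190:300,300:390],(333,407),interpolation=cv2.INTER_CUBIC)[:,:,::-1]
c=np.zeros((600,800,3),np.uint8);c[:,:467]=a;c[:407,467:]=b;cv2.imwrite('pics/c3.png',c)
E
```

```text
[ 0.38373954 -0.08707024  0.05955301] [ 6.37256878e-05  6.57250953e-01  7.53671794e-01 -8.73961850e-05] [ 0.15445145  0.01652179 -1.99760731] 0.03218103473818659
```

View pics/c3.png

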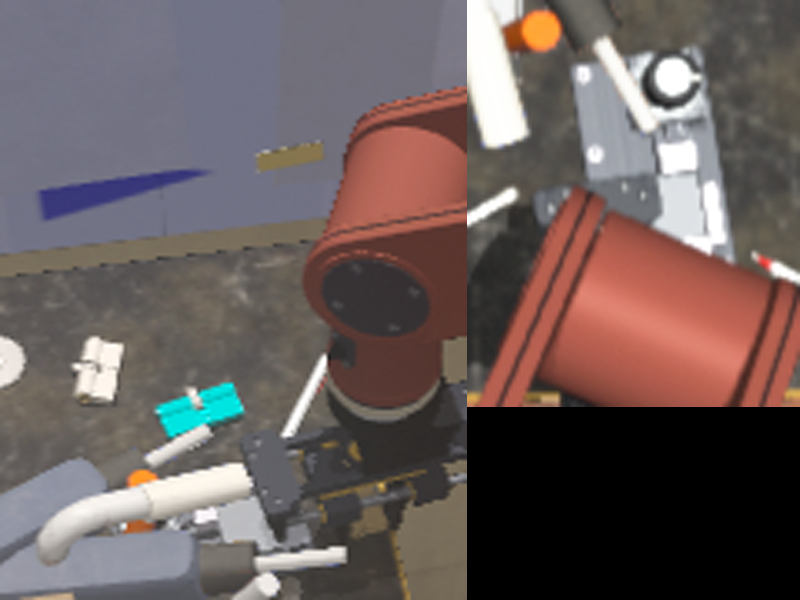

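The hand carries the brass piece in front of the clamp, and its wide body sits at side crop (250-467,440-510). In the side view a round wrist joint sits at crop (375,295), with its left flange at top crop (540,300). I'll compute its clearance to the hanging tube before moving in.

```bash
python3 - <<'E'
from h import *
t=load('top2');s=load('side2')
X=tri(t,(319.7,271),s,(352.5,148.5));print(X,proj(t,X)-[319.7,271],proj(s,X)-[352.5,148.5])
T=np.array([.3837,-.0871,.0596])
for H in(.2,.25,.3,.35): print(H,proj(s,T+[0,0,H]),proj(t,T+[0,0,H]))
# tube & wrist face bottom/edges
t0=load('top0');s0=load('side0')
for n,a,b in[('tube front end',(309,226),(313.5,203)),('tip1 end',(349.4,224.4),(301.6,188.8))]:
  print(n,tri(t0,a,s0,b))
E
```

```text
[ 0.40174054 -0.03699381  0.39525132] [ 0.94167711 -2.94002649] [2.89522424 0.4985556 ]
0.2 [354.85005262 170.82155434] [344.11596149 280.6258919 ]
0.25 [356.39062284 156.64935372] [346.11941428 279.86060033]
0.3 [358.06480973 141.24797036] [348.34713491 279.00964152]
0.35 [359.89078457 124.4502409 ] [350.83901304 278.05777816]
tube front end [ 0.49250412 -0.01809658  0.25321323]
tip1 end [ 0.50645392 -0.10624934  0.18935494]
```

>>> apply_moves:
  targets:
    - {"tx": 0,"ty": 0.03,"tz": 0,"twist": 0,"grip": 1}
    - {"tx": 0.001,"ty": 0.06,"tz": 0,"twist": 0,"grip": 1}
    - {"tx": 0.0014,"ty": 0.08,"tz": 0,"twist": 0,"grip": 1}
    - {"tx": 0.0014,"ty": 0.08,"tz": 0,"twist": 0,"grip": 1}
    - {"tx": 0.0014,"ty": 0.08,"tz": 0.012,"twist": 0,"grip": 1}
    - {"tx": 0.0014,"ty": 0.08,"tz": 0.022,"twist": 0,"grip": 1}
    - {"tx": 0.0014,"ty": 0.08,"tz": 0.028,"twist": 0,"grip": 1}
    - {"tx": 0.0014,"ty": 0.08,"tz": 0.028,"twist": 0,"grip": 1}
    - {"tx": 0.0014,"ty": 0.08,"tz": 0.028,"twist": 0,"grip": 1}
  force: 45

```text
time: 7.0
position: [0.4619, -0.0736, 0.0312]
orientation: [-0.0, 0.657, 0.754, -0.0]
ft_force: [-0.5, 0.5, -2.0]
width: 0.0322
```

```bash
python3 - <<'E'
from h import *
grab('side','side3');grab('top','top3')
s=load('side3');t=load('top3');st=get_state()
print(st['position'],st['orientation'],st['ft_force'],st['width'])
a=cv2.resize(s['c'][130:250,250:370],(400,400),interpolation=cv2.INTER_CUBIC)[:,:,::-1]
b=cv2.resize(t['c'][190:290,310:410],(400,400),interpolation=cv2.INTER_CUBIC)[:,:,::-1]
cv2.imwrite('pics/c4.png',np.hstack([a,b]))
E
```

```text
[ 0.46255587 -0.07371195  0.03176971] [8.01587196e-05 6.56731231e-01 7.54124712e-01 3.73013435e-05] [ 0.40372397  1.32696273 -1.91245913] 0.032521021087005955
```

View pics/c4.png

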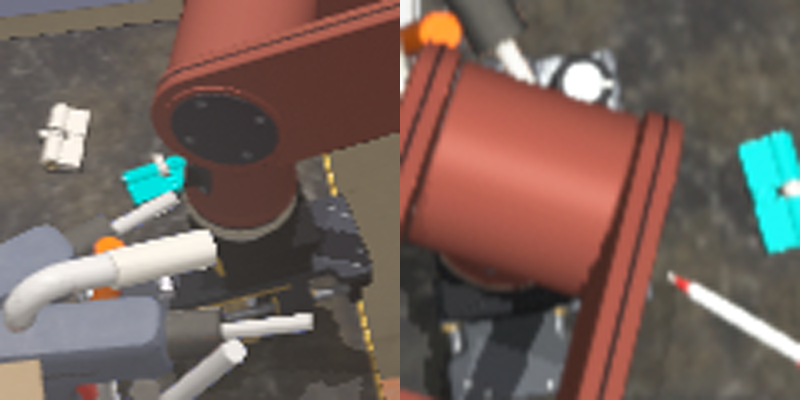

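The arm hides the clamp in both views and the force reading shows no contact. I'll lower the last 5 mm by feel.

>>> apply_moves:
  targets:
    - {"tx": 0,"ty": 0,"tz": 0.003,"twist": 0,"grip": 1}
    - {"tx": 0,"ty": 0,"tz": 0.005,"twist": 0,"grip": 1}
    - {"tx": 0,"ty": 0,"tz": 0.0055,"twist": 0,"grip": 1}
    - {"tx": 0,"ty": 0,"tz": 0.0055,"twist": 0,"grip": 1}
    - {"tx": 0,"ty": 0,"tz": 0.0055,"twist": 0,"grip": 1}

```text
time: 7.6
position: [0.4626, -0.0736, 0.0261]
orientation: [-0.0, 0.657, 0.754, -0.0]
ft_force: [0.0, 0.2, -0.9]
width: 0.0321
```

>>> apply_moves:
  targets:
    - {"tx": 0,"ty": 0,"tz": 0,"twist": 0,"grip": 0.43}
    - {"tx": 0,"ty": 0,"tz": 0,"twist": 0,"grip": 0.43}
    - {"tx": 0,"ty": 0,"tz": 0,"twist": 0,"grip": 0.43}
    - {"tx": 0,"ty": 0,"tz": 0,"twist": 0,"grip": 0.43}
    - {"tx": 0,"ty": 0,"tz": -0.012,"twist": 0,"grip": 0.43}
    - {"tx": 0,"ty": 0,"tz": -0.024,"twist": 0,"grip": 0.43}
    - {"tx": 0,"ty": 0,"tz": -0.024,"twist": 0,"grip": 0.43}
    - {"tx": 0,"ty": -0.03,"tz": -0.024,"twist": 0,"grip": 0.5}
    - {"tx": 0,"ty": -0.07,"tz": -0.024,"twist": 0,"grip": 0.5}
    - {"tx": 0,"ty": -0.11,"tz": -0.024,"twist": 0,"grip": 0.54}
    - {"tx": 0,"ty": -0.11,"tz": -0.024,"twist": 0,"grip": 0.54}
    - {"tx": 0,"ty": -0.11,"tz": -0.024,"twist": 0,"grip": 0.54}

```text
time: 8.8
position: [0.3538, -0.0891, 0.0506]
orientation: [0.001, 0.657, 0.754, 0.0]
ft_force: [1.0, 0.6, 0.2]
width: 0.0402
```

```bash
python3 - <<'E'
from h import *
grab('side','side4');grab('top','top4')
s=load('side4');t=load('top4');st=get_state()
print(st['position'],st['orientation'],st['ft_force'],st['width'])
a=cv2.resize(s['c'][170:250,260:340],(400,400),interpolation=cv2.INTER_CUBIC)[:,:,::-1]
b=cv2.resize(t['c'][195:275,320:400],(400,400),interpolation=cv2.INTER_CUBIC)[:,:,::-1]
cv2.imwrite('pics/c5.png',np.hstack([a,b]))
E
```

```text
[ 0.35510684 -0.0893539   0.05094989] [1.25349459e-03 6.56754982e-01 7.54102888e-01 3.95160291e-04] [-0.59665536  0.43527793  0.40747552] 0.040241542478576656
```

View pics/c5.png

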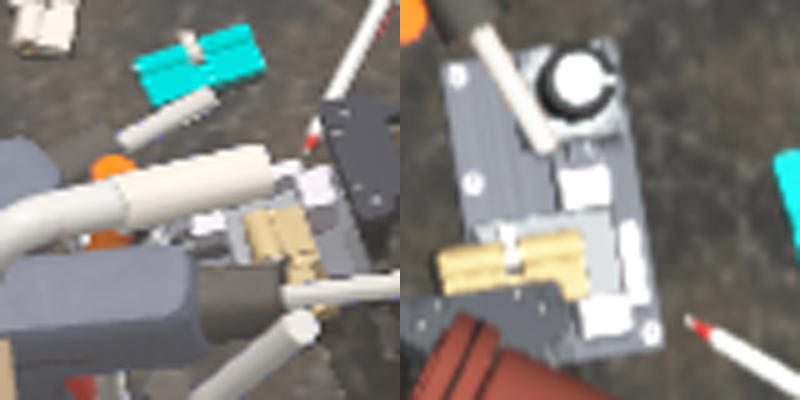

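The cylinder lies on the bed. In the top crop it spans (440-590, 235-300), about 30 crop px short of the end stop at 618, and its front edge is close to the fixed jaw. The pen at the front right has been turned but is resting on the bench. I'll measure the cylinder in the clamp frame.

```bash
cat >> h.py <<'E'
O=np.array([.4665,-.1245]);EX=np.array([.138,-.990]);EY=np.array([.990,.138])
def cl(p): d=np.array(p[:2])-O; return (np.array([d@EX,d@EY])*1e3).round(1)
E
python3 - <<'E'
from h import *
t=load('top4')
x0,y0,x1,y1=320,195,400,275;f=8
c=cv2.resize(t['c'][y0:y1,x0:x1],None,fx=f,fy=f,interpolation=cv2.INTER_CUBIC);h=cv2.cvtColor(c,cv2.COLOR_RGB2HSV)
def box(m,z,n):
  for ct in cv2.findContours(m,0,2)[0]:
    if cv2.contourArea(ct)<20*f*f: continue
    r=cv2.minAreaRect(ct)
    print(n,[(cl(ray(t,(p+.5)/f-.5+[x0,y0],z))).tolist() for p in cv2.boxPoints(r)])
m=cv2.inRange(h,(10,60,110),(32,255,255));m[:int((235-195)*f)]=0
box(m,.033,'cyl')
m=cv2.inRange(h,(0,0,225),(180,40,255));box(m,.036,'white')
m=cv2.inRange(h,(0,150,120),(8,255,255));m=m|cv2.inRange(h,(172,150,120),(180,255,255))
# pen extents
hs=cv2.cvtColor(t['c'],cv2.COLOR_RGB2HSV);m=cv2.inRange(hs,(0,0,200),(180,40,255));m[:255]=0;m[:,375:380]=0;m[:,:370]=0;m[:,470:]=0
p=np.argwhere(m);print('pen',p.min(0),p.max(0)) 
E
```

```text
cyl [[-59.7, 22.3], [12.6, 20.0], [11.1, -14.3], [-60.9, -12.0]]
white [[64.9, -43.9], [70.5, -37.2], [110.1, -69.9], [104.5, -76.5]]
white [[-27.4, 28.6], [41.0, 29.6], [40.9, -33.1], [-27.0, -33.9]]
white [[6.5, 50.2], [30.9, 50.1], [30.5, 29.0], [6.1, 29.2]]
white [[7.2, 96.4], [26.6, 110.9], [41.1, 90.8], [21.7, 76.5]]
white [[-44.1, 97.7], [-19.4, 127.7], [40.9, 77.1], [16.0, 47.4]]
pen [259 370] [287 424]
```

>>> apply_moves:
  targets:
    - {"tx": 0.028,"ty": 0,"tz": 0,"twist": 0,"grip": 0.54}
    - {"tx": 0.028,"ty": 0.04,"tz": 0,"twist": 0,"grip": 0.54}
    - {"tx": 0.028,"ty": 0.0825,"tz": 0,"twist": 0,"grip": 0.54}
    - {"tx": 0.028,"ty": 0.0825,"tz": 0,"twist": 0,"grip": 0.54}
    - {"tx": 0.028,"ty": 0.0825,"tz": 0.012,"twist": 0,"grip": 0.54}
    - {"tx": 0.028,"ty": 0.0825,"tz": 0.0245,"twist": 0,"grip": 0.54}
    - {"tx": 0.028,"ty": 0.0825,"tz": 0.0245,"twist": 0,"grip": 0.54}
    - {"tx": 0.028,"ty": 0.0825,"tz": 0.0245,"twist": 0,"grip": 0.54}

```text
time: 9.7
position: [0.4302, -0.0496, 0.0248]
orientation: [-0.001, 0.657, 0.754, -0.0]
ft_force: [0.5, 0.3, 0.1]
width: 0.0401
```

>>> apply_moves:
  targets:
    - {"tx": -0.004,"ty": 0,"tz": 0,"twist": 0,"grip": 0.54}
    - {"tx": -0.008,"ty": 0,"tz": 0,"twist": 0,"grip": 0.54}
    - {"tx": -0.012,"ty": 0,"tz": 0,"twist": 0,"grip": 0.54}
    - {"tx": -0.015,"ty": 0,"tz": 0,"twist": 0,"grip": 0.54}
    - {"tx": -0.018,"ty": 0,"tz": 0,"twist": 0,"grip": 0.54}
    - {"tx": -0.02,"ty": 0,"tz": 0,"twist": 0,"grip": 0.54}
    - {"tx": -0.022,"ty": 0,"tz": 0,"twist": 0,"grip": 0.54}
    - {"tx": -0.023,"ty": 0,"tz": 0,"twist": 0,"grip": 0.54}
    - {"tx": -0.024,"ty": 0,"tz": 0,"twist": 0,"grip": 0.54}
    - {"tx": -0.024,"ty": 0,"tz": 0,"twist": 0,"grip": 0.54}

```text
time: 10.7
position: [0.4348, -0.0736, 0.0255]
orientation: [0.0, 0.657, 0.754, -0.0]
ft_force: [-0.1, 1.1, 1.4]
width: 0.0406
```

>>> apply_moves:
  targets:
    - {"tx": -0.001,"ty": 0,"tz": 0,"twist": 0,"grip": 0.54}
    - {"tx": -0.002,"ty": 0,"tz": 0,"twist": 0,"grip": 0.54}
    - {"tx": -0.003,"ty": 0,"tz": 0,"twist": 0,"grip": 0.54}
    - {"tx": -0.003,"ty": 0,"tz": 0,"twist": 0,"grip": 0.54}

```text
time: 11.1
position: [0.4352, -0.0766, 0.0255]
orientation: [0.0, 0.657, 0.754, -0.0]
ft_force: [0.3, 1.0, 0.7]
width: 0.0399
```

>>> apply_moves:
  targets:
    - {"tx": -0.0007,"ty": 0,"tz": 0,"twist": 0,"grip": 0.54}
    - {"tx": -0.0015,"ty": 0,"tz": 0,"twist": 0,"grip": 0.54}
    - {"tx": -0.0015,"ty": 0,"tz": 0,"twist": 0,"grip": 0.54}

```text
time: 11.4
position: [0.4354, -0.0781, 0.0255]
orientation: [0.0, 0.657, 0.754, -0.0]
ft_force: [0.4, 1.1, 0.5]
width: 0.0404
```

>>> apply_moves:
  targets:
    - {"tx": -0.0007,"ty": 0,"tz": 0,"twist": 0,"grip": 0.54}
    - {"tx": -0.0014,"ty": 0,"tz": 0,"twist": 0,"grip": 0.54}
    - {"tx": -0.0014,"ty": 0,"tz": 0,"twist": 0,"grip": 0.54}

```text
time: 11.7
position: [0.4355, -0.0789, 0.0255]
orientation: [-0.0, 0.657, 0.754, 0.0]
ft_force: [0.1, 4.5, 2.6]
width: 0.0401
```

```bash
python3 - <<'E'
from h import *
grab('side','side5');grab('top','top5')
s=load('side5');t=load('top5');st=get_state()
print(st['position'],st['ft_force'],cl(st['position']))
x0,y0,x1,y1=320,195,400,275;f=8
c=cv2.resize(t['c'][y0:y1,x0:x1],None,fx=f,fy=f,interpolation=cv2.INTER_CUBIC);h=cv2.cvtColor(c,cv2.COLOR_RGB2HSV)
m=cv2.inRange(h,(10,60,110),(32,255,255));m[:int(40*f)]=0
for ct in cv2.findContours(m,0,2)[0]:
  if cv2.contourArea(ct)>8*f*f: print([(cl(ray(t,(p+.5)/f-.5+[x0,y0],.033))).tolist() for p in cv2.boxPoints(cv2.minAreaRect(ct))])
a=cv2.resize(s['c'][170:250,260:340],(400,400),interpolation=cv2.INTER_CUBIC)[:,:,::-1]
b=cv2.resize(t['c'][195:275,320:400],(400,400),interpolation=cv2.INTER_CUBIC)[:,:,::-1]
cv2.imwrite('pics/c6.png',np.hstack([a,b]))
E
```

```text
[ 0.4354864  -0.07886757  0.0254858 ] [-0.3654858   4.58481891  2.20110867] [-49.5 -24.4]
```

The force jumped to 4.5 N at clamp x -49.5 mm, which is where I expected the end stop contact. I'll back off and check numerically.

>>> apply_moves:
  targets:
    - {"tx": 0.006,"ty": 0,"tz": 0,"twist": 0,"grip": 0.54}
    - {"tx": 0.008,"ty": 0,"tz": -0.01,"twist": 0,"grip": 0.54}
    - {"tx": 0.008,"ty": 0,"tz": -0.03,"twist": 0,"grip": 0.54}
    - {"tx": 0.008,"ty": -0.04,"tz": -0.03,"twist": 0,"grip": 0.3}
    - {"tx": 0.008,"ty": -0.08,"tz": -0.03,"twist": 0,"grip": 0.3}
    - {"tx": 0.008,"ty": -0.08,"tz": -0.03,"twist": 0,"grip": 0.3}

```text
time: 12.4
position: [0.3506, -0.0816, 0.0545]
orientation: [-0.002, 0.657, 0.754, -0.001]
ft_force: [-0.5, -0.6, -0.5]
width: 0.0562
```

```bash
python3 - <<'E'
from h import *
grab('side','side6');grab('top','top6')
t=load('top6');st=get_state()
print(st['position'],st['orientation'],cl(st['position']))
x0,y0,x1,y1=320,195,400,275;f=8
c=cv2.resize(t['c'][y0:y1,x0:x1],None,fx=f,fy=f,interpolation=cv2.INTER_CUBIC);h=cv2.cvtColor(c,cv2.COLOR_RGB2HSV)
m=cv2.inRange(h,(10,60,110),(32,255,255));m[:int(40*f)]=0
for ct in cv2.findContours(m,0,2)[0]:
  if cv2.contourArea(ct)>8*f*f: print([(cl(ray(t,(p+.5)/f-.5+[x0,y0],.033))).tolist() for p in cv2.boxPoints(cv2.minAreaRect(ct))])
# knob: dark disc outline
b=cv2.resize(t['c'][200:225,340:372],None,fx=16,fy=16,interpolation=cv2.INTER_CUBIC)[:,:,::-1]
a=cv2.resize(t['c'][195:275,320:400],(400,400),interpolation=cv2.INTER_CUBIC)[:,:,::-1]
o=np.zeros((400,800,3),np.uint8);o[:,:400]=a;o[:312,400:]=cv2.resize(b,(400,312));cv2.imwrite('pics/c6.png',o)
E
```

```text
[ 0.35542208 -0.08287213  0.05632137] [1.23474256e-03 6.57056648e-01 7.53840180e-01 1.44583357e-04] [ -56.5 -104.2]
[[-41.3, 18.8], [-5.4, 19.4], [-5.3, -10.6], [-41.1, -11.1]]
[[-5.8, 20.3], [29.9, 19.9], [28.9, -16.0], [-6.7, -15.5]]
```

View pics/c6.png

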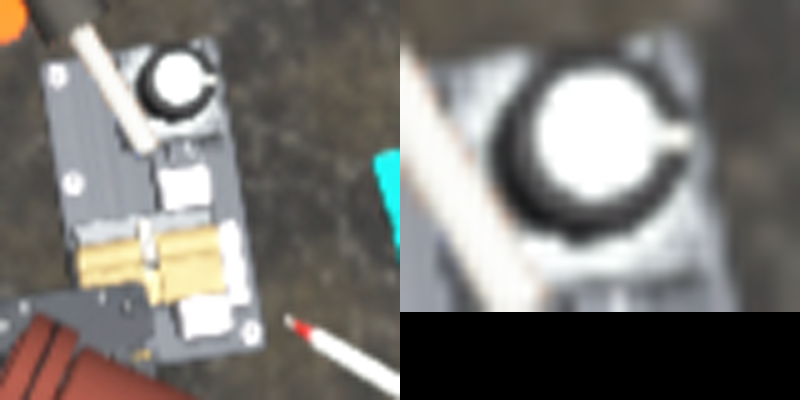

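The cylinder now ends at clamp x 29.9 mm, flush with the stop and square, and it lies between the jaws. The knob centre is at pixel (355.8,210.6), with its mark pointing right. The knob lies close to the hanging tip, so I'll come in low from the right with open fingers.

>>> apply_moves:
  targets:
    - {"tx": -0.05,"ty": 0,"tz": 0,"twist": 0,"grip": 0}
    - {"tx": -0.1,"ty": 0,"tz": 0,"twist": 0,"grip": 0}
    - {"tx": -0.15,"ty": 0,"tz": 0,"twist": 0,"grip": 0}
    - {"tx": -0.187,"ty": 0.0,"tz": 0,"twist": 0,"grip": 0}
    - {"tx": -0.187,"ty": 0.05,"tz": 0,"twist": 0,"grip": 0}
    - {"tx": -0.187,"ty": 0.1,"tz": 0,"twist": 0,"grip": 0}
    - {"tx": -0.187,"ty": 0.15,"tz": 0,"twist": 0,"grip": 0}
    - {"tx": -0.187,"ty": 0.189,"tz": 0,"twist": 0,"grip": 0}
    - {"tx": -0.187,"ty": 0.189,"tz": 0.003,"twist": 0,"grip": 0}
    - {"tx": -0.187,"ty": 0.189,"tz": 0.003,"twist": 0,"grip": 0}
    - {"tx": -0.187,"ty": 0.189,"tz": 0.003,"twist": 0,"grip": 0}
    - {"tx": -0.187,"ty": 0.189,"tz": 0.003,"twist": 0,"grip": 0}

```text
time: 13.7
position: [0.5675, -0.2419, 0.0525]
orientation: [-0.0, 0.657, 0.754, -0.0]
ft_force: [0.2, 0.7, -0.5]
width: 0.0872
```

```bash
python3 - <<'E'
from h import *
st=get_state();print(st['position'],st['orientation'],cl(st['position']),st['width'],st['q'].round(2))
t=load('top6')
for uv in((355.76,210.56),): p=ray(t,uv,.078);print(p,cl(p))
# knob rim (dark) circle: fit on dark pixels
f=16;c=cv2.resize(t['c'][200:225,340:372],None,fx=f,fy=f,interpolation=cv2.INTER_CUBIC);g=cv2.cvtColor(c,cv2.COLOR_RGB2GRAY)
m=(g<70).astype(np.uint8);cs=max(cv2.findContours(m,0,2)[0],key=cv2.contourArea);(x,y),r=cv2.minEnclosingCircle(cs)
print(x/f+340,y/f+200,r/f);p=ray(t,(x/f+340-.5,y/f+200-.5),.068);print(p,cl(p))
E
```

```text
[ 0.56749786 -0.24186438  0.05251513] [-1.79943394e-04  6.56919221e-01  7.53960930e-01 -1.43534947e-04] [130.1  83.8] 0.08715419563408852 [-0.53  0.37  1.68 -0.    1.09 -0.67]
[ 0.55485078 -0.13181118  0.078     ] [19.4 86.5]
353.03125 213.6875 6.166083335876465
[ 0.55020451 -0.1249163   0.068     ] [12.  82.8]
```

>>> apply_moves:
  targets:
    - {"tx": 0.04,"ty": 0.0017,"tz": 0,"twist": 0,"grip": 0}
    - {"tx": 0.075,"ty": 0.0017,"tz": 0,"twist": 0,"grip": 0}
    - {"tx": 0.095,"ty": 0.0017,"tz": 0,"twist": 0,"grip": 0}
    - {"tx": 0.1055,"ty": 0.0017,"tz": 0,"twist": 0,"grip": 0}
    - {"tx": 0.1055,"ty": 0.0017,"tz": 0,"twist": 0,"grip": 0}
    - {"tx": 0.1055,"ty": 0.0027,"tz": 0,"twist": -0.14,"grip": 0}
    - {"tx": 0.1058,"ty": 0.0036,"tz": 0,"twist": -0.28,"grip": 0}
    - {"tx": 0.1063,"ty": 0.0045,"tz": 0,"twist": -0.42,"grip": 0}
    - {"tx": 0.107,"ty": 0.0053,"tz": 0,"twist": -0.56,"grip": 0}
    - {"tx": 0.1075,"ty": 0.006,"tz": 0,"twist": -0.7,"grip": 0}
    - {"tx": 0.108,"ty": 0.0065,"tz": 0,"twist": -0.84,"grip": 0}
    - {"tx": 0.1085,"ty": 0.0067,"tz": 0,"twist": -0.97,"grip": 0}
    - {"tx": 0.1086,"ty": 0.0069,"tz": 0,"twist": -1.047,"grip": 0}
    - {"tx": 0.1086,"ty": 0.0069,"tz": 0,"twist": -1.047,"grip": 0}
    - {"tx": 0.1086,"ty": 0.0069,"tz": 0,"twist": -1.047,"grip": 0}

```text
time: 15.2
position: [0.5604, -0.1342, 0.0527]
orientation: [0.0, 0.193, 0.981, -0.0]
ft_force: [-0.8, 0.0, 0.7]
width: 0.0871
```

>>> apply_moves:
  targets:
    - {"tx": 0,"ty": 0,"tz": 0,"twist": 0,"grip": 1}
    - {"tx": 0,"ty": 0,"tz": 0,"twist": 0,"grip": 1}
    - {"tx": 0,"ty": 0,"tz": 0,"twist": 0,"grip": 1}
    - {"tx": 0,"ty": 0,"tz": 0,"twist": 0,"grip": 1}
    - {"tx": 0,"ty": 0,"tz": 0,"twist": 0,"grip": 1}
    - {"tx": 0,"ty": 0,"tz": 0,"twist": 0,"grip": 1}
    - {"tx": 0,"ty": 0,"tz": 0,"twist": 0,"grip": 1}
    - {"tx": 0,"ty": 0,"tz": 0,"twist": 0,"grip": 1}
  force: 35

```text
time: 16.0
position: [0.56, -0.1333, 0.0526]
orientation: [-0.0, 0.192, 0.981, -0.0]
ft_force: [-0.7, -0.9, 1.4]
width: 0.0353
```

```bash
python3 - <<'E'
from h import *
st=get_state();print(st['position'],st['orientation'],cl(st['position']),st['width'],st['ft_force'],st['ft_torque'])
E
```

```text
[ 0.55998583 -0.13331105  0.0525775 ] [-6.86938312e-05  1.91645874e-01  9.81464110e-01 -2.35397996e-04] [21.6 91.3] 0.0352988052062606 [-0.70528542 -0.88773079  1.37160706] [-0.18004421  0.11305773 -0.03778263]
```

>>> apply_moves:
  targets:
    - {"tx": 0.0,"ty": -0.0006,"tz": 0,"twist": 0.1,"grip": 1}
    - {"tx": 0.0001,"ty": -0.0012,"tz": 0,"twist": 0.2,"grip": 1}
    - {"tx": 0.0003,"ty": -0.0018,"tz": 0,"twist": 0.3,"grip": 1}
    - {"tx": 0.0005,"ty": -0.0023,"tz": 0,"twist": 0.4,"grip": 1}
    - {"tx": 0.0007,"ty": -0.0029,"tz": 0,"twist": 0.5,"grip": 1}
    - {"tx": 0.001,"ty": -0.0034,"tz": 0,"twist": 0.6,"grip": 1}
    - {"tx": 0.0014,"ty": -0.0039,"tz": 0,"twist": 0.7,"grip": 1}
    - {"tx": 0.0018,"ty": -0.0043,"tz": 0,"twist": 0.8,"grip": 1}
    - {"tx": 0.0023,"ty": -0.0047,"tz": 0,"twist": 0.9,"grip": 1}
    - {"tx": 0.0028,"ty": -0.005,"tz": 0,"twist": 1.0,"grip": 1}
    - {"tx": 0.0033,"ty": -0.0053,"tz": 0,"twist": 1.1,"grip": 1}
    - {"tx": 0.0033,"ty": -0.0053,"tz": 0,"twist": 1.1,"grip": 1}

```text
time: 17.2
position: [0.5562, -0.1362, 0.0526]
orientation: [0.001, 0.677, 0.736, 0.001]
ft_force: [4.2, 2.0, -3.3]
width: 0.035
```

```bash
python3 - <<'E'
from h import *
st=get_state();print(st['position'],st['orientation'],cl(st['position']),st['width'],st['ft_force'],st['ft_torque'])
grab('top','top7');grab('side','side7');t=load('top7')
x0,y0,x1,y1=320,195,400,275;f=8
c=cv2.resize(t['c'][y0:y1,x0:x1],(400,400),interpolation=cv2.INTER_CUBIC)[:,:,::-1]
d=cv2.resize(load('side7')['c'][150:250,250:350],(400,400),interpolation=cv2.INTER_CUBIC)[:,:,::-1]
cv2.imwrite('pics/c7.png',np.hstack([c,d]))
E
```

```text
[ 0.55617603 -0.13616261  0.05264926] [7.20838181e-04 6.77306984e-01 7.35699268e-01 1.14784858e-03] [23.9 87.2] 0.03502262819909558 [ 4.18679782  1.99111945 -3.2905776 ] [ 0.27439428 -0.86838789 -0.0368948 ]
```

View pics/c7.png

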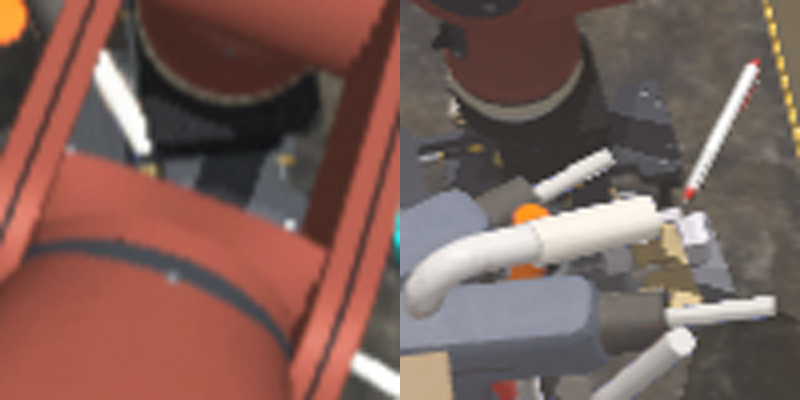

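The tool column clears the hanging tip by a small gap at top crop (145,150). The knob side load shows my axis estimate was about 2 mm off, so I'll correct it, release, swing back and regrip.

>>> apply_moves:
  targets:
    - {"tx": 0,"ty": 0.0,"tz": 0,"twist": 0,"grip": 0.3}
    - {"tx": 0,"ty": 0.001,"tz": 0,"twist": 0,"grip": 0.3}
    - {"tx": 0,"ty": 0.002,"tz": 0,"twist": 0,"grip": 0.3}
    - {"tx": 0,"ty": 0.002,"tz": 0,"twist": 0,"grip": 0.3}
    - {"tx": 0.0,"ty": 0.003,"tz": 0,"twist": -0.14,"grip": 0.3}
    - {"tx": 0.0003,"ty": 0.004,"tz": 0,"twist": -0.28,"grip": 0.3}
    - {"tx": 0.0006,"ty": 0.0048,"tz": 0,"twist": -0.42,"grip": 0.3}
    - {"tx": 0.001,"ty": 0.0055,"tz": 0,"twist": -0.56,"grip": 0.3}
    - {"tx": 0.0015,"ty": 0.006,"tz": 0,"twist": -0.7,"grip": 0.3}
    - {"tx": 0.002,"ty": 0.0064,"tz": 0,"twist": -0.84,"grip": 0.3}
    - {"tx": 0.0024,"ty": 0.0067,"tz": 0,"twist": -0.98,"grip": 0.3}
    - {"tx": 0.0027,"ty": 0.007,"tz": 0,"twist": -1.1,"grip": 0.3}
    - {"tx": 0.003,"ty": 0.0071,"tz": 0,"twist": -1.19,"grip": 0.3}
    - {"tx": 0.003,"ty": 0.0071,"tz": 0,"twist": -1.19,"grip": 0.3}
    - {"tx": 0.003,"ty": 0.0071,"tz": 0,"twist": -1.19,"grip": 0.3}
    - {"tx": 0.003,"ty": 0.0071,"tz": 0,"twist": -1.19,"grip": 1}
    - {"tx": 0.003,"ty": 0.0071,"tz": 0,"twist": -1.19,"grip": 1}
    - {"tx": 0.003,"ty": 0.0071,"tz": 0,"twist": -1.19,"grip": 1}
    - {"tx": 0.003,"ty": 0.0071,"tz": 0,"twist": -1.19,"grip": 1}
    - {"tx": 0.003,"ty": 0.0071,"tz": 0,"twist": -1.19,"grip": 1}
  force: 35

```text
time: 19.3
position: [0.5618, -0.1334, 0.0526]
orientation: [-0.0, 0.147, 0.989, -0.0]
ft_force: [-0.2, -1.1, 1.1]
width: 0.0356
```

```bash
cat > r.py <<'E'
from h import *
st=get_state();q=st['orientation'];hd=2*np.degrees(np.arctan2(q[2],q[1]))-90
print(st['time'],st['position'].round(4),'phi',round(hd-7.9,2),cl(st['position']),st['width'].round(4),st['ft_force'].round(2),st['ft_torque'].round(3),'tau6',st['tau'][5].round(3),'q6',st['q'][5].round(3))
E
python3 r.py
```

```text
Traceback (most recent call last):
  File "r.py", line 3, in <module>
    print(st['time'],st['position'].round(4),'phi',round(hd-7.9,2),cl(st['position']),st['width'].round(4),st['ft_force'].round(2),st['ft_torque'].round(3),'tau6',st['tau'][5].round(3),'q6',st['q'][5].round(3))
                                                                                      ^^^^^^^^^^^^^^^^^
AttributeError: 'float' object has no attribute 'round'
```

>>> apply_moves:
  targets:
    - {"tx": 0.0,"ty": -0.0006,"tz": 0,"twist": 0.1,"grip": 1}
    - {"tx": 0.0001,"ty": -0.0012,"tz": 0,"twist": 0.2,"grip": 1}
    - {"tx": 0.0003,"ty": -0.0018,"tz": 0,"twist": 0.3,"grip": 1}

```text
time: 19.6
position: [0.561, -0.1351, 0.0526]
orientation: [0.0, 0.295, 0.955, -0.0]
ft_force: [-0.2, -1.4, 1.1]
width: 0.0354
```

```bash
sed -i "s/st\['width'\].round(4)/round(st['width'],4)/" r.py; python3 r.py
```

```text
19.6 [ 0.561  -0.1351  0.0526] phi 47.73 [23.5 92.1] 0.0354 [-0.15 -1.36  1.05] [-0.205  0.085 -0.022] tau6 -1.258 q6 -1.343
```

>>> apply_moves:
  targets:
    - {"tx": 0.0,"ty": -0.0006,"tz": 0,"twist": 0.1,"grip": 1}

```text
time: 19.7
position: [0.5606, -0.1356, 0.0526]
orientation: [0.0, 0.343, 0.939, -0.0]
ft_force: [-0.4, -1.8, 0.3]
width: 0.035
```

```bash
python3 r.py
```

```text
19.7 [ 0.5606 -0.1356  0.0526] phi 42.0 [24.  91.6] 0.035 [-0.42 -1.79  0.34] [-0.215  0.055  0.061] tau6 -1.255 q6 -1.244
```

>>> apply_moves:
  targets:
    - {"tx": 0.0,"ty": -0.0006,"tz": 0,"twist": 0.1,"grip": 1}

```text
time: 19.8
position: [0.5602, -0.1361, 0.0526]
orientation: [0.0, 0.389, 0.921, -0.0]
ft_force: [-0.9, -0.7, 1.2]
width: 0.0353
```

```bash
python3 r.py
```

```text
19.8 [ 0.5602 -0.1361  0.0526] phi 36.26 [24.4 91.2] 0.0353 [-0.87 -0.68  1.19] [-0.297  0.153  0.087] tau6 -1.251 q6 -1.145
```

>>> apply_moves:
  targets:
    - {"tx": 0.0,"ty": -0.0006,"tz": 0,"twist": 0.1,"grip": 1}

```text
time: 19.9
position: [0.5598, -0.1365, 0.0526]
orientation: [-0.0, 0.435, 0.9, -0.0]
ft_force: [-1.2, -0.3, 1.3]
width: 0.0355
```

```bash
python3 r.py
```

```text
19.9 [ 0.5598 -0.1365  0.0526] phi 30.54 [24.7 90.7] 0.0355 [-1.21 -0.26  1.27] [-0.216  0.129  0.113] tau6 -1.173 q6 -1.046
```

>>> apply_moves:
  targets:
    - {"tx": 0.0,"ty": -0.0006,"tz": 0,"twist": 0.1,"grip": 1}

```text
time: 20.0
position: [0.5592, -0.1369, 0.0526]
orientation: [-0.0, 0.479, 0.878, -0.0]
ft_force: [-1.7, -0.6, 1.2]
width: 0.0355
```

```bash
python3 r.py
```

```text
20.0 [ 0.5592 -0.1369  0.0526] phi 24.82 [25.  90.1] 0.0355 [-1.66 -0.58  1.18] [-0.178  0.098  0.267] tau6 -1.062 q6 -0.947
```

>>> apply_moves:
  targets:
    - {"tx": 0.0,"ty": -0.0003,"tz": 0,"twist": 0.05,"grip": 1}

```text
time: 20.1
position: [0.559, -0.137, 0.0526]
orientation: [-0.0, 0.501, 0.866, -0.0]
ft_force: [-1.7, -1.1, 1.4]
width: 0.0356
```

```bash
python3 r.py
```

```text
20.1 [ 0.559  -0.137   0.0526] phi 22.0 [25.2 89.8] 0.0356 [-1.68 -1.07  1.35] [-0.232  0.199  0.278] tau6 0.03 q6 -0.899
```

>>> apply_moves:
  targets:
    - {"tx": 0.0,"ty": -0.0003,"tz": 0,"twist": 0.05,"grip": 1}

```text
time: 20.2
position: [0.5587, -0.1372, 0.0526]
orientation: [-0.0, 0.522, 0.853, -0.0]
ft_force: [-1.1, -1.5, 0.5]
width: 0.0353
```

```bash
python3 r.py
```

```text
20.2 [ 0.5587 -0.1372  0.0526] phi 19.21 [25.3 89.6] 0.0353 [-1.07 -1.47  0.53] [-0.307  0.115  0.147] tau6 -0.437 q6 -0.85
```

>>> apply_moves:
  targets:
    - {"tx": 0.0,"ty": -0.0003,"tz": 0,"twist": 0.05,"grip": 1}

```text
time: 20.3
position: [0.5585, -0.1373, 0.0526]
orientation: [-0.0, 0.543, 0.84, -0.0]
ft_force: [-1.5, -1.7, 0.4]
width: 0.0355
```

```bash
python3 r.py
```

```text
20.3 [ 0.5585 -0.1373  0.0526] phi 16.34 [25.4 89.3] 0.0355 [-1.48 -1.74  0.36] [-0.29   0.179  0.108] tau6 -0.505 q6 -0.801
```

>>> apply_moves:
  targets:
    - {"tx": 0.0,"ty": -0.0003,"tz": 0,"twist": 0.05,"grip": 1}

```text
time: 20.4
position: [0.5582, -0.1374, 0.0526]
orientation: [-0.0, 0.564, 0.826, -0.0]
ft_force: [-1.5, -1.1, -0.4]
width: 0.0355
```

```bash
python3 r.py
```

```text
20.4 [ 0.5582 -0.1374  0.0526] phi 13.48 [25.5 89. ] 0.0355 [-1.55 -1.12 -0.41] [-0.318  0.216  0.2  ] tau6 -0.53 q6 -0.751
```

>>> apply_moves:
  targets:
    - {"tx": 0.0,"ty": -0.0003,"tz": 0,"twist": 0.05,"grip": 1}

```text
time: 20.5
position: [0.5579, -0.1375, 0.0526]
orientation: [-0.0, 0.584, 0.812, -0.0]
ft_force: [-2.4, -1.2, 0.8]
width: 0.0353
```

```bash
python3 r.py
```

```text
20.5 [ 0.5579 -0.1375  0.0526] phi 10.61 [25.5 88.7] 0.0353 [-2.37 -1.25  0.78] [-0.279  0.215  0.084] tau6 -0.568 q6 -0.701
```

>>> apply_moves:
  targets:
    - {"tx": 0.0,"ty": -0.0006,"tz": 0,"twist": 0.1,"grip": 1}

```text
time: 20.6
position: [0.5573, -0.1377, 0.0526]
orientation: [-0.0, 0.624, 0.781, -0.0]
ft_force: [-0.7, -0.5, 0.2]
width: 0.0354
```

```bash
python3 r.py
```

```text
20.6 [ 0.5573 -0.1377  0.0526] phi 4.83 [25.6 88.1] 0.0354 [-0.73 -0.46  0.2 ] [-0.271  0.229 -0.003] tau6 -1.758 q6 -0.601
```

>>> apply_moves:
  targets:
    - {"tx": 0.0,"ty": -0.0006,"tz": 0,"twist": 0.1,"grip": 1}

```text
time: 20.7
position: [0.5567, -0.1378, 0.0526]
orientation: [-0.0, 0.663, 0.749, -0.0]
ft_force: [-1.1, -0.3, -0.2]
width: 0.0353
```

```bash
python3 r.py
```

```text
20.7 [ 0.5567 -0.1378  0.0526] phi -0.96 [25.6 87.5] 0.0353 [-1.05 -0.34 -0.19] [-0.271  0.201  0.165] tau6 -1.166 q6 -0.501
```

>>> apply_moves:
  targets:
    - {"tx": 0.0,"ty": -0.0003,"tz": 0,"twist": 0.05,"grip": 1}

```text
time: 20.8
position: [0.5564, -0.1378, 0.0526]
orientation: [-0.0, 0.681, 0.732, -0.0]
ft_force: [-1.5, -0.6, 0.8]
width: 0.035
```

```bash
python3 r.py
```

```text
20.8 [ 0.5564 -0.1378  0.0526] phi -3.79 [25.6 87.1] 0.035 [-1.52 -0.6   0.83] [-0.22   0.203  0.2  ] tau6 0.027 q6 -0.452
```

>>> apply_moves:
  targets:
    - {"tx": 0.0,"ty": -0.0003,"tz": 0,"twist": 0.05,"grip": 1}

```text
time: 20.9
position: [0.5561, -0.1379, 0.0526]
orientation: [-0.0, 0.699, 0.715, -0.0]
ft_force: [-0.8, -0.5, 0.5]
width: 0.035
```

```bash
python3 r.py
```

```text
20.9 [ 0.5561 -0.1379  0.0526] phi -6.57 [25.6 86.8] 0.035 [-0.8  -0.48  0.54] [-0.281  0.251  0.199] tau6 -0.373 q6 -0.403
```

Torque peaked near 0.28 N m at phi 22°, dropped, then built up again, so at least one click and perhaps a second. I'll let go, back out sideways and check the marks.

>>> apply_moves:
  targets:
    - {"tx": 0,"ty": 0,"tz": 0,"twist": 0,"grip": 0}
    - {"tx": 0,"ty": 0,"tz": 0,"twist": 0,"grip": 0}
    - {"tx": 0,"ty": 0,"tz": 0,"twist": 0,"grip": 0}
    - {"tx": 0,"ty": 0,"tz": 0,"twist": 0,"grip": 0}
    - {"tx": 0,"ty": 0,"tz": 0,"twist": 0,"grip": 0}
    - {"tx": 0,"ty": 0,"tz": 0,"twist": 0,"grip": 0}
    - {"tx": -0.03,"ty": 0,"tz": 0,"twist": 0,"grip": 0}
    - {"tx": -0.07,"ty": 0,"tz": 0,"twist": 0,"grip": 0}
    - {"tx": -0.12,"ty": 0,"tz": 0,"twist": 0,"grip": 0}
    - {"tx": -0.17,"ty": 0,"tz": -0.03,"twist": 0,"grip": 0}
    - {"tx": -0.2,"ty": -0.02,"tz": -0.06,"twist": 0,"grip": 0}
    - {"tx": -0.22,"ty": -0.05,"tz": -0.1,"twist": 0,"grip": 0}
    - {"tx": -0.22,"ty": -0.05,"tz": -0.1,"twist": 0,"grip": 0}
    - {"tx": -0.22,"ty": -0.05,"tz": -0.1,"twist": 0,"grip": 0}

```text
time: 22.3
position: [0.512, -0.3604, 0.1545]
orientation: [0.002, 0.699, 0.715, 0.0]
ft_force: [-0.0, 0.5, -0.3]
width: 0.0871
```

```bash
python3 r.py; python3 - <<'E'
from h import *
grab('top','top8');grab('side','side8');t=load('top8')
x0,y0,x1,y1=320,195,400,275;f=8
c=cv2.resize(t['c'][y0:y1,x0:x1],None,fx=f,fy=f,interpolation=cv2.INTER_CUBIC);h=cv2.cvtColor(c,cv2.COLOR_RGB2HSV)
m=cv2.inRange(h,(10,60,110),(32,255,255));m[:40*f]=0
for n,mm,z in(('cyl',m,.033),('white',cv2.inRange(h,(0,0,215),(180,40,255)),.036)):
  for ct in cv2.findContours(mm,0,2)[0]:
    if cv2.contourArea(ct)>8*f*f: print(n,[(cl(ray(t,(p+.5)/f-.5+[x0,y0],z))).tolist() for p in cv2.boxPoints(cv2.minAreaRect(ct))])
a=cv2.resize(t['c'][195:275,320:400],(400,400),interpolation=cv2.INTER_CUBIC)[:,:,::-1]
b=cv2.resize(t['c'][198:226,342:370],(400,400),interpolation=cv2.INTER_CUBIC)[:,:,::-1]
cv2.imwrite('pics/c8.png',np.hstack([a,b]))
E
```

```text
22.3 [ 0.512  -0.3604  0.1545] phi -6.59 [239.9  12.5] 0.0871 [-0.01  0.48 -0.26] [-0.071 -0.007  0.039] tau6 -0.139 q6 -0.762
cyl [[-41.1, 19.5], [29.6, 19.7], [29.1, -16.3], [-41.3, -16.4]]
white [[78.3, -49.5], [84.8, -43.5], [110.8, -71.0], [104.3, -77.0]]
white [[-40.6, -28.8], [-29.4, -30.5], [-31.2, -41.9], [-42.4, -40.2]]
white [[-37.1, 31.8], [2.6, 29.0], [-0.3, -5.4], [-39.8, -2.6]]
white [[6.2, 39.0], [42.2, 39.1], [41.1, -33.7], [5.4, -33.7]]
white [[-40.3, 56.5], [-29.6, 55.0], [-31.5, 43.3], [-42.1, 44.9]]
white [[14.1, 69.8], [40.6, 82.7], [45.4, 72.4], [18.9, 59.6]]
white [[-38.9, 109.9], [-29.7, 108.5], [-31.5, 97.1], [-40.7, 98.4]]
white [[13.9, 107.2], [37.2, 103.8], [33.3, 79.6], [10.1, 83.1]]
white [[-26.3, 123.4], [0.4, 134.1], [25.0, 69.1], [-1.5, 58.5]]
```

View pics/c8.png

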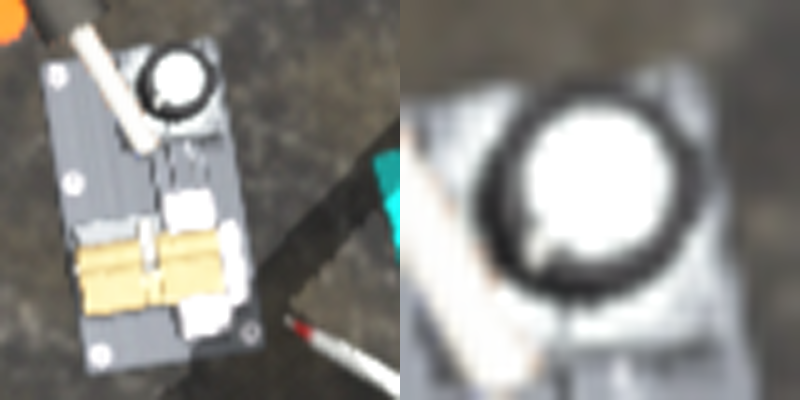

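The top crop shows the moving jaw closed against the cylinder, which is flush at the stop. The knob mark is at crop (538,258), having turned from the right to the lower left. A dark notch shows on the collar near (565,315). I'll compute both angles.

```bash
python3 - <<'E'
from h import *
t=load('top8');t6=load('top6')
def an(t,uv,z,k): p=cl(ray(t,uv,z));d=p-k;return p,np.hypot(*d).round(1),np.degrees(np.arctan2(d[1],d[0])).round(1)
for k in([19.3,87],[18.5,86]):
  k=np.array(k)
  print('knob0',an(t6,(340+(680-400)/12.5-.5,200+133/12.5-.5),.078,k),'knob',an(t,(342+138/14.29-.5,198+258/14.29-.5),.078,k),'collar',an(t,(342+165/14.29-.5,198+315/14.29-.5),.046,k))
# darkness profile along collar ring r=20 at z=.046, before/after
for n in('top0','top6','top8'):
  d=load(n);g=cv2.cvtColor(d['c'],cv2.COLOR_RGB2GRAY);o=[]
  for a in range(30,-170,-10):
    v=[]
    for r in(20,21):
      c=np.array([19.,86.6])+r*np.array([np.cos(np.radians(a)),np.sin(np.radians(a))])
      w=O+EX*c[0]/1e3+EY*c[1]/1e3; u=proj(d,[*w,.046]); v.append(cv2.getRectSubPix(g,(1,1),(float(u[0]),float(u[1])))[0,0])
    o.append(int(np.mean(v)))
  print(n,o)
E
```

```text
knob0 (array([34.1, 85.3]), np.float64(14.9), np.float64(-6.6)) knob (array([ 6.6, 76.2]), np.float64(16.7), np.float64(-139.6)) collar (array([13.3, 70.4]), np.float64(17.7), np.float64(-109.9))
knob0 (array([34.1, 85.3]), np.float64(15.6), np.float64(-2.6)) knob (array([ 6.6, 76.2]), np.float64(15.4), np.float64(-140.5)) collar (array([13.3, 70.4]), np.float64(16.4), np.float64(-108.4))
top0 [82, 100, 197, 141, 118, 156, 197, 208, 214, 220, 217, 228, 216, 210, 226, 237, 239, 211, 209, 211]
top6 [91, 111, 214, 156, 130, 172, 214, 225, 229, 234, 232, 238, 229, 225, 239, 246, 248, 225, 223, 226]
top8 [101, 87, 86, 110, 162, 211, 227, 229, 232, 243, 242, 232, 233, 228, 202, 241, 252, 253, 235, 231]
```

```bash
python3 -c "
from plant import *
print(get_state()['time'],get_state()['ft_force']);print(close_job())"
```

```text
22.4 [0.01507051 0.36836281 0.80143053]
the job is handed in; nothing more can be done
None
```

The job is handed in at 22.4 s: the brass long cylinder lies flat on the bed against the end stop, and the jaw grips it after one knob click. I put it down about 18 mm short of the stop. I then pushed it home with one finger, up to a 4.5 N contact force. I turned the knob clockwise in two grips, let go and backed well clear.

**Last checks**
- **Cylinder:** it spans clamp x -41 to 29.6 mm and is square to the jaws, with the moving jaw closed on it.
- **Knob and collar:** the knob mark turned about 134° and the collar mark about 100°, so they ended about 30° apart, which is one click. The torque peaked at about 0.28 N m and then dropped. It was rising again when I let go.
- **Robot:** it was clear of everything, and the forces read near zero.

**Disagreements and limits**
- **Axis estimate:** my first knob-axis estimate was about 2 mm off, giving a 4 N side load during the first sweep. I corrected it before the second grip.
- **Torque readings:** these were noisy, so the click count rests mainly on the marks.
- **Pen:** the pen on the bench was turned, probably by a finger when I picked up the cylinder. It was still on the bench when last seen.
- **Short cylinder:** I did not touch it, but I made no final measurement of its position.

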